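# Check a spring pull gauge at its marked load

## Robot

A 6-joint arm with a two-finger parallel gripper is mounted at the origin on a cart in front of the work surface, level with it; the furniture and walls round the work are solid. World frame = base frame: x ahead of the robot, y to its left, z up, the work surface at z = 0. Lengths are in m, angles in rad, forces in N, time in s.
With the tool pointing down it reaches from about 0.35 to 0.8 m from the base axis. Payload 7.3 kg.
Tool frame: the origin (TCP) lies on the centre line of the jaws, within the pads' length; the fingertips stand 11 mm ahead of it and the grasp point (between the pads) lies 8 mm behind it; z points along the fingers, y is the line along which they close (so a half turn about z gives the same grasp; the last joint's range is limited). The gripper opens to 85 mm and grips with 20 to 120 N. Pads are 22 mm wide; open, the fingers measure 114 mm over their backs; the gripper's body (76 mm by 85 mm) begins 54 mm behind the grasp point. The pads swing forward as they close: fully open they stand 13 mm farther back than shut.
Start: joints at [0.993, 0.342, 1.524, -0, 1.275, -0.146], TCP at [0.22, 0.477, 0.242] pointing down, gripper open.
Joint ranges: [-2.53, 2.53], [-0.77, 2.02], [0.04, 2.7], [-1, 4.14], [0.28, 2.66], [-3.11, 3.11]. Speed limits (rad/s): [2.57, 2.57, 3.14, 3.14, 3.14, 3.14].

## Interface

Orientations are given as a unit quaternion [x, y, z, w].
In Python, from workcell import reach, move_straight, movej, command_gripper, hold, solve_ik, read_state, get_image, camera_model, PlanningError, finish_job, search_frame, masks_of gives the robot as it stands. Calls block until the motion is done:
- reach(position, orientation): joint-space move of the TCP to a pose.
- move_straight(position, orientation=None, speed=0.15, max_force=None): straight line of the TCP; orientation=None keeps the orientation; speed is the mean speed in m/s. With max_force (N) it stops when the force on the tool has changed by that much, and returns True; else False.
- movej(angles): joint-space move.
- command_gripper(opening, force=None): finger opening in m; force is the grip in N (None keeps the last); returns when the fingers have stopped.
- hold(seconds).
- solve_ik(position, orientation): joint angles nearest the present ones, or None.
- read_state(): the state.
- get_image(name): name is "scene" or "top" or "wrist"; returns (picture, depth): 420x560x3 uint8, red, green, blue; 420x560 float32, m along the optical axis (not along the pixel's ray), 0 where there is no reading.
- camera_model(name): a dict with "K" (3x3 intrinsics, pixels), "R" (3x3) and "t" (3): a world point X has camera coordinates R X + t; the wrist camera has in their place "tool_from_camera" (4x4, takes a point from camera to tool coordinates, whose origin is the TCP and whose axes are the flange's). Camera axes: x right, y down, z forward; pixel columns grow to the right and rows downward; lengths in m; the calibration is good to about 2 mm. A picture is of the moment at which its call begins: read the wrist's pose just before it. camera_model takes no time and is no camera call.
A pose or a line that the arm cannot do raises PlanningError and nothing moves.
- finish_job(): hands the job in; it is judged then, once.
Trained networks look in the newest picture that a camera, given by its name, has taken for a name from the list of things; names that differ only in an ending like _2 or _b are one class to them, and where a whole thing is asked for, a point or a joint stands for the part that bears it (a point fixed in the world has none). Each returns a list of dicts, best first, with "confidence" (0 to 1); they miss things now and then, are a little off and sometimes report something else, mostly with a low value. They report only what shows in the picture. A call takes as long as a camera call.
- search_frame(name, camera): "rect" ([left, top, right, bottom] in pixels, round what is visible of it).
- masks_of(name, camera): "mask" (420x560 bool, what is visible of it) and "rect" ([left, top, right, bottom] in pixels, round what is visible of it).
The state is a dict: "time_s": time; "joint_positions": joint angles; "dq": joint speeds; "tau": joint torques, N m; "eef_pos": TCP position; "eef_rot": TCP orientation; "contact_force": force on the tool from outside, world axes, zero at the start; "torque": the same for the moment, N m; "grip_width": finger opening in m; "grip_force": force on a finger pad.
Only numpy, scipy, OpenCV 4.12 (cv2) and the standard library are available. Lean on these libraries where they do the work, as an engineer would, in place of code of your own. Each camera call takes 0.05 s, during which the arm holds its last target. There are 200 camera calls.

## Task

Check the spring pull gauge on its sloping stand at the marked load. First push the red drag pointer all the way back up its track to zero; then take the black handle, draw the sprung slide out down the slope until the slide has carried the pointer level with the line on the yellow marker, without pulling past it, and hold it there for about a second. Then ease the slide fully home without letting it snap back, and let go, so that the pointer stays behind at the marker; keep clear of the light bar and leave the marker and the other things on the bench where they are.

Things in the scene. Friction and masses are not known exactly. Their poses are not given: they have to be found in the camera images.
- gauge: fixed stand, 290 x 300 mm, its white deck sloping 30 degrees, lower towards the robot. Origin on the bench, plumb below the handle at home; x horizontal, uphill, away from the robot, y left, z up; yaw varies. Deck height = 135 mm + x tan 30, x -160 to 125, y -95 to 140 mm. Blue spring housing on the deck's upper end, 30 mm off it, its lower face 64 mm up the slope from the handle's centre at home
- handle (a point): grip point in the middle of the black handle plate: 14 mm thick along the slide, 56 mm wide across, standing square off the deck from 4 to 54 mm; this point is 36 mm off the deck. Axes: x up the slope (against the pull), y left, z off the deck (30 degrees from vertical). Plate foot: 22 mm along x, up to 13 mm off the deck; a low blade (top 15 mm off the deck) runs from it up into the housing
- slide (a joint): travel of the sprung slide, m: 0 home, growing as the handle is pulled down the slope (-x of point handle); stop at 0.135. A spring draws it home with about 2 N at home plus 1.2 N per 10 mm; damping 10 N s/m. Let go more than about 20 mm out it snaps back too fast
- pointer_tab (a point): red drag pointer: upright tab 12 mm thick along the slope, 30 mm wide across it, 4 to 46 mm off the deck, on a track left of the handle (98 mm between their centre lines). This point is on its centre, 34 mm off the deck. Axes as point handle. A thin red needle on its left shows its centre line
- pointer (a joint): travel of the drag pointer, m: 0 = zero, fully up its track, there touching the slide's finger when the slide is home; grows down the slope. About 3 N of friction holds it where it is left; the slide pushes it down the slope only, and then pointer = slide. Starts at 0.10 to 0.12, beyond the marker
- mark_line (a point): middle of the black line on top of the yellow marker clip (20 x 20 mm, 14 mm high off the deck) at the left edge of the deck, 52 mm left of the pointer tab's centre line. The pointer is on the mark when it has the same x as this point in the sloping frame (axes as point handle)
- mark (a joint): position of the yellow marker along the same scale, m: the pointer is level with it when joint pointer equals joint mark. Between 0.05 and 0.09; clamped hard, must not be moved
- slide_line (a point): point on the slide's steel finger, which reaches left from the handle's foot (10 mm along x, 5 to 13 mm off the deck) and pushes the pointer down the slope. The point is level with the pointer's centre line when the finger touches the pointer; it lies 16 mm down the slope from the handle's centre, 110 mm left of it. Axes as point handle
- bar_edge (a point): middle of the lower front edge of the aluminium light bar: 300 mm wide (gauge y -130 to 170 mm), 85 mm deep (gauge x 0 to 85 mm), 22 mm thick, underside 285 mm above the bench, on two thin posts (gauge x 70 mm, y -120 and 160 mm). It overhangs the handle at home, so the tool must come in tilted, square to the deck
- light_bar: the light bar with its posts, fixed to the gauge; same origin as the gauge
- stapler: blue stapler, 135 x 38 x 45 mm, loose bystander; origin under its middle
- label_roll: white label roll, 82 mm across, 40 mm high, loose bystander; origin under its middle
- stamp: wooden hand stamp, 29 x 50 x 78 mm, loose bystander standing upright; origin under its middle
- pen: blue pen lying on the bench in front of the gauge and to its right, 145 mm long, loose bystander; origin under its middle
- gel_bottle: hand gel pump bottle, 78 x 66 x 188 mm, loose bystander standing upright; origin under its middle

How it is judged:
On the way, in this order (a step that is already met when the one before it is completed fails the run):
1. the red pointer has been pushed back to zero (within 8 mm) (value of joint each of pointer, slide below 0.008 m), for 0.1 s.
2. the slide is drawn out and held with the pointer level with the marker line (within 4 mm) for half a second (x of slide_line in the frame of mark_line between -0.004 and 0.004 m and x of pointer_tab in the frame of mark_line between -0.004 and 0.004 m), for 0.5 s.
At the end, for the whole second after the job is handed in: The slide is home (within 4 mm) and at rest, and the red pointer rests level with the line of the yellow marker within 4 mm (value of joint slide below 0.004 m and x of pointer_tab in the frame of mark_line between -0.004 and 0.004 m and velocity of joint slide between -0.01 and 0.01 m/s and velocity of joint pointer between -0.01 and 0.01 m/s); the robot touches nothing.
It fails at once if the slide is pulled more than 8 mm past the marker (x of slide_line in the frame of mark_line below -0.008 m).
It fails at once if the slide snaps back (faster than 0.5 m/s) (velocity of joint slide below -0.5 m/s).
It fails at once if the light bar is struck (more than 10 N) (contact force between anything else and light_bar above 10 N).
It fails at once if the marker is moved by more than 4 mm (distance of mark_line from where it was at the start of the episode above 0.004 m).
It fails at once if a bystander is moved by more than 30 mm (distance of any of stapler, label_roll, stamp, pen, gel_bottle from where it was at the start of the episode above 0.03 m).
It also fails if it takes over 54 s, if anything falls off the work surface, if the arm or the gripper's body presses on something with over 40 N, if the wrist force passes 120 N, or if a joint passes its speed limit or range.

## Working session

There is one attempt and no reset: what is moved stays moved. The work goes in short steps, each a Python script; the robot and the scene stay as the last script left them, time stands still between calls to the robot, and variables do not carry over. Pictures are saved under pics/ and viewed, at most 10 in all, crops included, and the job is handed in when it is done.

```bash
mkdir -p pics; ls; cat > h.py <<'E'
import numpy as np, cv2
from workcell import *
def cloud(cam, d, mask=None):
    m=camera_model(cam);K=m["K"];K=np.array(K)
    v,u=np.nonzero((d>0)&(mask if mask is not None else d>0))
    z=d[v,u];P=np.stack([(u-K[0,2])/K[0,0]*z,(v-K[1,2])/K[1,1]*z,z],1)
    return (P-np.array(m["t"]))@np.array(m["R"]),u,v
E
python3 - <<'E'
from h import *
for c in ["scene","top"]:
    im,d=get_image(c);np.savez(f"{c}.npz",im=im,d=d)
    cv2.imwrite(f"pics/{c}.png",im[...,::-1])
    for n in ["gauge","handle","pointer_tab","mark_line","slide_line","light_bar","stapler","label_roll","stamp","pen","gel_bottle"]:
        r=masks_of(n,c)
        if r:
            P,_,_=cloud(c,d,r[0]["mask"])
            print(c,n,round(r[0]["confidence"],2),np.round(r[0]["rect"]),np.round(np.median(P,0),3) if len(P) else 0,np.round(np.percentile(P,[3,97],axis=0),3).tolist() if len(P) else 0)
        else: print(c,n,None)
print(read_state()["time_s"])
E
```

```text
pics
workcell.py
scene gauge 0.84 [223. 124. 330. 254.] [0.559 0.258 0.141] [[0.424, 0.126, 0.037], [0.696, 0.403, 0.307]]
scene handle 0.67 [253. 126. 297. 196.] [0.589 0.252 0.162] [[0.527, 0.208, 0.133], [0.731, 0.358, 0.247]]
scene pointer_tab 0.38 [245. 220. 257. 230.] [0.441 0.227 0.108] [[0.429, 0.215, 0.077], [0.454, 0.24, 0.113]]
scene mark_line 0.43 [318. 289. 345. 319.] [ 0.47  -0.089  0.038] [[0.436, -0.124, 0.003], [0.513, -0.05, 0.042]]
scene slide_line 0.9 [252. 123. 297. 196.] [0.588 0.255 0.161] [[0.528, 0.208, 0.132], [0.732, 0.361, 0.248]]
scene light_bar 0.63 [260. 122. 298. 194.] [0.597 0.243 0.163] [[0.553, 0.207, 0.135], [0.725, 0.352, 0.246]]
scene stapler 0.95 [333. 325. 350. 375.] [ 0.397 -0.198  0.038] [[0.364, -0.247, 0.005], [0.434, -0.144, 0.046]]
scene label_roll 0.87 [317. 290. 345. 322.] [ 0.469 -0.089  0.038] [[0.436, -0.124, 0.0], [0.511, -0.05, 0.042]]
scene stamp 0.65 [235. 208. 240. 215.] [0.441 0.297 0.102] [[0.432, 0.29, 0.094], [0.449, 0.306, 0.106]]
scene pen 0.51 [281. 274. 313. 305.] [0.439 0.023 0.006] [[0.434, -0.035, 0.002], [0.447, 0.07
[... 430 characters left out ...]
-0.002], [0.512, -0.047, 0.049]]
top slide_line 0.38 [172. 197. 199. 217.] [0.542 0.501 0.124] [[0.519, 0.478, 0.035], [0.578, 0.533, 0.192]]
top light_bar 0.63 [200. 142. 286. 226.] [0.603 0.3   0.307] [[0.503, 0.189, 0.3], [0.706, 0.408, 0.314]]
top stapler 0.88 [369. 236. 406. 263.] [ 0.407 -0.187  0.038] [[0.365, -0.242, 0.001], [0.447, -0.138, 0.051]]
top label_roll 0.95 [345. 215. 370. 241.] [ 0.474 -0.085  0.04 ] [[0.439, -0.122, 0.017], [0.51, -0.048, 0.049]]
top stamp None
top pen 0.6 [309. 237. 338. 236.] [0.443 0.054 0.009] [[0.437, 0.002, 0.002], [0.444, 0.067, 0.014]]
top gel_bottle 0.64 [166. 197. 200. 217.] [0.542 0.5   0.125] [[0.519, 0.478, 0.034], [0.577, 0.533, 0.192]]
1.2
```

```bash
python3 - <<'E'
import numpy as np,cv2
a=np.load("scene.npz")["im"][110:330,190:370,::-1];b=np.load("top.npz")["im"][130:280,150:330,::-1]
f=lambda x,s:cv2.resize(x,None,fx=s,fy=s,interpolation=cv2.INTER_CUBIC)
A=f(a,2.2);B=f(b,2.2);h=max(len(A),len(B))
B=np.vstack([B,np.zeros((h-len(B),B.shape[1],3),np.uint8)])
cv2.imwrite("pics/ab.png",np.hstack([A,B]))
E
```

```text
(no output)
```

View pics/ab.png

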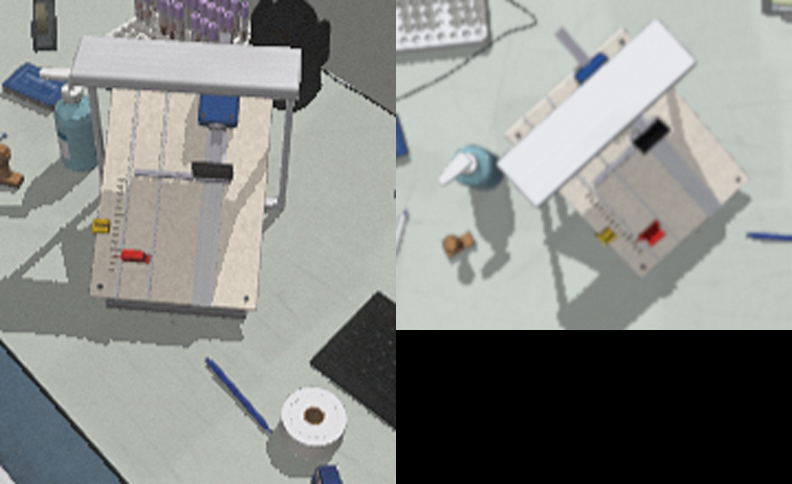

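```bash
python3 - <<'E'
from h import *
D={c:np.load(c+".npz") for c in["scene","top"]}
def pts(c,f,box):
    im,d=D[c]["im"].astype(int),D[c]["d"]
    m=np.zeros(d.shape,bool);l,t,r,b=box;m[t:b,l:r]=True
    m&=f(im[...,0],im[...,1],im[...,2]);return cloud(c,d,m)[0]
box={"scene":(215,110,345,270),"top":(190,130,330,270)}
Y=[]
for c in D:
    P=pts(c,lambda r,g,b:r>-1,box[c])
    B=P[(P[:,2]>.298)&(P[:,2]<.318)]
    rc=cv2.minAreaRect((B[:,:2]*1000).astype(np.float32));print(c,"bar",len(B),rc,np.median(B[:,2]))
    print(cv2.boxPoints(rc).round().tolist())
    for n,f in dict(red=lambda r,g,b:(r>130)&(g<70)&(b<70),yel=lambda r,g,b:(r>130)&(g>100)&(b<70),blk=lambda r,g,b:(r<45)&(g<45)&(b<50)).items():
        Q=pts(c,f,box[c]);
        if n=="blk":Q=Q[(Q[:,2]>.1)&(Q[:,2]<.25)]
        print(n,len(Q),np.median(Q,0).round(4),Q.min(0).round(3),Q.max(0).round(3))
E
```

```text
scene bar 2080 ((606.5121459960938, 300.25360107421875), (90.63799285888672, 299.5714416503906), 42.05183029174805) 0.30533817126811663
[[473.0, 381.0], [673.0, 159.0], [740.0, 219.0], [540.0, 442.0]]
red 36 [0.439  0.2252 0.1083] [0.427 0.213 0.07 ] [0.465 0.253 0.115]
yel 30 [0.4407 0.301  0.1019] [0.43  0.289 0.09 ] [0.449 0.315 0.107]
blk 620 [0.9145 0.3913 0.1502] [0.566 0.207 0.1  ] [0.977 0.473 0.183]
top bar 2758 ((605.3709106445312, 298.8319091796875), (86.36418151855469, 300.1438293457031), 42.31874465942383) 0.3073059330862634
[[472.0, 381.0], [674.0, 159.0], [738.0, 217.0], [536.0, 439.0]]
red 21 [0.4392 0.2248 0.1136] [0.432 0.215 0.08 ] [0.448 0.25  0.12 ]
yel 15 [0.4422 0.3026 0.1062] [0.436 0.289 0.097] [0.452 0.313 0.117]
blk 93 [0.5887 0.229  0.1786] [0.566 0.208 0.149] [0.612 0.252 0.191]
```

```bash
cat >> h.py <<'E'
from scipy.spatial.transform import Rotation as Rot
yaw=np.radians(42.2)
ux=np.array([np.cos(yaw),np.sin(yaw),0]);uy=np.array([-ux[1],ux[0],0]);uz=np.array([0,0,1.])
S=np.stack([ux*np.cos(np.pi/6)+uz*.5, uy, -.5*ux+np.cos(np.pi/6)*uz],1) # columns slope axes
H=np.array([0.596,0.236,0.1766]) # handle grip point estimate
def W(p): return H+S@np.asarray(p,float)
def L(P): return (np.asarray(P)-H)@S
def quat(s=1): # tool z = -normal, tool y = s*slope x
    z=-S[:,2];y=s*S[:,0];x=np.cross(y,z);return Rot.from_matrix(np.stack([x,y,z],1)).as_quat()
E
python3 - <<'E'
from h import *
m=camera_model("wrist");print(np.round(m["tool_from_camera"],3),np.round(m["K"],1))
for s in (1,-1):
  for p in ([-.1,.05,.13],[0,0,.1],[0,0,.008],[-.09,0,.008],[-.14,.098,.0],[-.14,.098,.08]):
    q=solve_ik(W(p),quat(s));print(s,p,None if q is None else np.round(q,2))
# deck plane
d=np.load("scene.npz")["d"];P,u,v=cloud("scene",d)
k=(u>240)&(u<300)&(v>200)&(v<245);Q=P[k];Q=Q[(abs(L(Q)[:,2]+.036)<.02)]
for _ in range(3):
    c=Q.mean(0);n=np.linalg.svd(Q-c,full_matrices=False)[2][2];n*=np.sign(n[2]);Q=Q[abs((Q-c)@n)<.003]
print(len(Q),n.round(3),S[:,2].round(3),"yaw",np.degrees(np.arctan2(-n[1],-n[0])),"tilt",np.degrees(np.arccos(n[2])),"handle z off deck",(H-c)@n)
E
```

```text
[[ 0.    -0.946 -0.325  0.085]
 [ 1.     0.    -0.    -0.   ]
 [ 0.001 -0.325  0.946 -0.132]
 [ 0.     0.     0.     1.   ]] [[309.2   0.  279.7]
 [  0.  309.2 210.9]
 [  0.    0.    1. ]]
1 [-0.1, 0.05, 0.13] [-0.02  0.06  2.03  0.54  0.73 -1.1 ]
1 [0, 0, 0.1] [ 0.05  0.24  1.73  0.45  0.81 -0.94]
1 [0, 0, 0.008] [ 0.11  0.4   1.74  0.52  0.63 -0.99]
1 [-0.09, 0, 0.008] [ 0.01  0.37  1.97  0.73  0.52 -1.32]
1 [-0.14, 0.098, 0.0] [ 0.15  0.32  2.2   1.02  0.33 -1.52]
1 [-0.14, 0.098, 0.08] [ 0.07  0.11  2.2   0.68  0.51 -1.21]
-1 [-0.1, 0.05, 0.13] [-0.02  0.06  2.03  0.54  0.73  2.04]
-1 [0, 0, 0.1] [0.05 0.24 1.73 0.45 0.81 2.2 ]
-1 [0, 0, 0.008] [0.11 0.4  1.74 0.52 0.63 2.15]
-1 [-0.09, 0, 0.008] [0.01 0.37 1.97 0.73 0.52 1.82]
-1 [-0.14, 0.098, 0.0] [0.15 0.32 2.2  1.02 0.33 1.62]
-1 [-0.14, 0.098, 0.08] [0.07 0.11 2.2  0.68 0.51 1.93]
1827 [-0.37  -0.331  0.868] [-0.37  -0.336  0.866] yaw 41.8266375737581 tilt 29.737871511535992 handle z off deck 0.041721541562814976
```

```bash
python3 - <<'E'
from h import *
p=W([-.1,.03,.13]);print(p)
reach(p,quat(1))
s=read_state();print(s["time_s"],s["eef_pos"],s["contact_force"])
im,d=get_image("wrist");np.savez("w1.npz",im=im,d=d,pos=s["eef_pos"],rot=s["eef_rot"])
cv2.imwrite("pics/w1.png",im[...,::-1])
for n in ["handle","pointer_tab","mark_line","slide_line"]:
    for r in masks_of(n,"wrist")[:2]: print(n,r["confidence"],r["rect"])
E
```

```text
[0.46354052 0.15638959 0.2391833 ]
2.6917 [0.46347889 0.15701051 0.23929864] [ 0.1578005   0.07205759 -0.08719713]
handle 0.64 [221.7, 88.2, 245.4, 145.0]
handle 0.58 [349.8, 107.3, 556.9, 266.0]
mark_line 0.96 [266.0, 43.1, 295.6, 77.3]
slide_line 0.95 [351.4, 105.8, 553.0, 265.1]
```

View pics/w1.png

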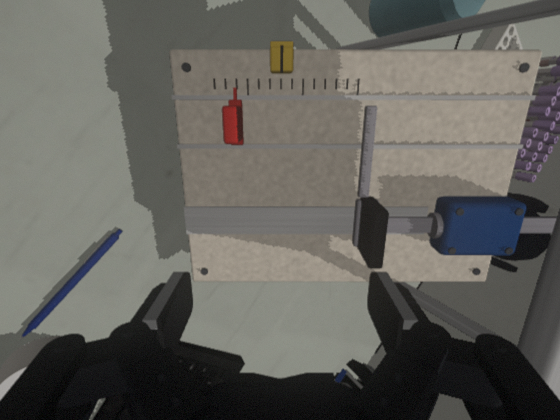

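```bash
cat >> h.py <<'E'
def wcloud(im,d,pos,rot,mask):
    m=camera_model("wrist");K=np.array(m["K"]);T=np.array(m["tool_from_camera"])
    v,u=np.nonzero(mask&(d>0));z=d[v,u];P=np.stack([(u-K[0,2])/K[0,0]*z,(v-K[1,2])/K[1,1]*z,z],1)
    P=P@T[:3,:3].T+T[:3,3];return P@Rot.from_quat(rot).as_matrix().T+pos,u,v
def measure(f):
    im,d=f["im"],f["d"];I=im.astype(int);r,g,b=I[...,0],I[...,1],I[...,2]
    Pa,u,v=wcloud(im,d,f["pos"],f["rot"],d>0);l=L(Pa)
    c=im[v,u].astype(int)
    wh=(c.min(1)>110)&(abs(l[:,2]+.036)<.02)&(l[:,0]>-.16)&(l[:,0]<.1)&(l[:,1]>-.06)&(l[:,1]<.15)
    Q=Pa[wh]
    for _ in range(4):
        c0=Q.mean(0);n=np.linalg.svd(Q-c0,full_matrices=False)[2][2];n*=np.sign(n[2]);Q=Q[abs((Q-c0)@n)<.003]
    print("deck n",n.round(4),"yaw",np.degrees(np.arctan2(-n[1],-n[0])).round(2),"tilt",np.degrees(np.arccos(n[2])).round(2))
    off=(Pa-c0)@n
    R=(c[:,0]>120)&(c[:,1]<80)&(c[:,2]<80);Yl=(c[:,0]>120)&(c[:,1]>90)&(c[:,2]<90)&(off>0)
    K=(c.max(1)<60)&(off>.008)&(off<.07)&(abs(l[:,0])<.06+.15)&(abs(l[:,1])<.06)
    for nm,m,lo,hi in (("red top",R,.040,.052),("red needle",R,.0,.038),("yellow",Yl,.009,.02),("black top",K,.048,.062),("black all",K,.01,.062)):
        k=m&(off>lo)&(off<hi)
        if k.sum(): print(nm,k.sum(),"px",u[k].min(),v[k].min(),u[k].max(),v[k].max(),"off",np.median(off[k]).round(4),"lo",np.percentile(l[k],2,axis=0).round(4),"hi",np.percentile(l[k],98,axis=0).round(4))
    k=(c.max(1)<70)&(off>.008)&(off<.02)&(abs(l[:,1]-.15)<.012)
    print("line",k.sum(),np.median(l[k],0).round(4) if k.any() else "")
    return l,off,u,v,c
E
python3 - <<'E'
from h import *
f=np.load("w1.npz");l,off,u,v,c=measure(f)
# upper/lower deck edges & track groove directions: slide channel grey -> use deck long edges
k=(abs(off)<.004)&(c.min(1)>100)
for nm,sgn in(("left",1),("right",-1)):
    pts=[]
    for x in np.arange(-.13,.03,.005):
        kk=k&(abs(l[:,0]-x)<.003)&(l[:,1]*sgn>.03)&(abs(l[:,1])<.2)
        if kk.sum()>5: pts.append((x,(l[kk,1]*sgn).max()*sgn))
    pts=np.array(pts);print(nm,np.polyfit(pts[:,0],pts[:,1],1),np.std(pts[:,1]))
E
```

```text
deck n [-0.3674 -0.3344  0.8679] yaw 42.31 tilt 29.79
red top 410 px 224 107 237 142 off 0.0451 lo [-0.1441  0.0872  0.004 ] hi [-0.1352  0.1127  0.0069]
yellow 194 px 272 48 291 68 off 0.0133 lo [-0.1059  0.1447 -0.0281] hi [-0.0915  0.1599 -0.0248]
black top 960 px 366 209 388 267 off 0.0534 lo [-0.0208 -0.0224  0.0086] hi [-0.0079  0.0299  0.0149]
black all 2734 px 353 169 539 267 off 0.032 lo [-0.0211 -0.0213 -0.0289] hi [0.1221 0.0305 0.0146]
line 57 [-0.0992  0.1509 -0.0257]
left [0.05245283 0.16211488] 0.005939869276130244
right [ 0.04091567 -0.06733767] 0.0035908204512161953
```

```bash
cat >> h.py <<'E'
H=H+S@np.array([-.0143,.004,-.0045])
def tq(t): # tilt t deg in place of 30
    a=np.radians(t);z=np.sin(a)*ux-np.cos(a)*uz;y=np.cos(a)*ux+np.sin(a)*uz
    return Rot.from_matrix(np.stack([np.cross(y,z),y,z],1)).as_quat()
E
python3 - <<'E'
from h import *
print("H",H,"bar edge",L([[.472,.381,.285],[.674,.159,.285]]).round(3))
for t in(30,25,20):
  for p in ([-.18,.098,.06],[-.18,.098,.0],[-.17,.098,.0],[-.146,.098,0],[-.1,.098,0],[-.037,.098,0],[-.07,.098,.0],[-.07,.098,.05]):
    q=solve_ik(W(p),tq(t));print(t,p,None if q is None else np.round(q,2))
E
```

```text
H [0.58580568 0.23215589 0.16555289] bar edge [[ 0.073  0.187  0.096]
 [ 0.074 -0.113  0.095]]
30 [-0.18, 0.098, 0.06] [ 0.01  0.16  2.34  1.    0.41 -1.62]
30 [-0.18, 0.098, 0.0] [ 0.07  0.35  2.34  1.48  0.31 -2.07]
30 [-0.17, 0.098, 0.0] [ 0.09  0.34  2.31  1.4   0.31 -1.96]
30 [-0.146, 0.098, 0] [ 0.13  0.33  2.25  1.2   0.31 -1.73]
30 [-0.1, 0.098, 0] [ 0.19  0.33  2.13  0.89  0.34 -1.34]
30 [-0.037, 0.098, 0] [ 0.26  0.34  1.97  0.6   0.42 -0.97]
30 [-0.07, 0.098, 0.0] [ 0.23  0.33  2.06  0.73  0.37 -1.14]
30 [-0.07, 0.098, 0.05] [ 0.19  0.21  2.06  0.6   0.48 -1.02]
25 [-0.18, 0.098, 0.06] [ 0.06  0.17  2.28  0.67  0.44 -1.25]
25 [-0.18, 0.098, 0.0] [ 0.12  0.34  2.27  0.98  0.3  -1.53]
25 [-0.17, 0.098, 0.0] [ 0.13  0.34  2.24  0.91  0.31 -1.44]
25 [-0.146, 0.098, 0] [ 0.17  0.33  2.18  0.75  0.34 -1.25]
25 [-0.1, 0.098, 0] [ 0.22  0.33  2.07  0.55  0.41 -0.98]
25 [-0.037, 0.098, 0] [ 0.29  0.36  1.9   0.38  0.52 -0.75]
25 [-0.07, 0.098, 0.0] [ 0.26  0.34  1.99  0.46  0.46 -0.86]
25 [-0.07, 0.098, 0.05] [ 0.23  0.23  1.99  0.4   0.57 -0.81]
20 [-0.18, 0.098, 0.06] [ 0.11  0.18  2.21  0.43  0.5  -0.98]
20 [-0.18, 0.098, 0.0] [ 0.16  0.34  2.2   0.57  0.35 -1.09]
20 [-0.17, 0.098, 0.0] [ 0.17  0.34  2.18  0.53  0.37 -1.03]
20 [-0.146, 0.098, 0] [ 0.2   0.34  2.12  0.44  0.42 -0.91]
20 [-0.1, 0.098, 0] [ 0.25  0.35  2.    0.33  0.51 -0.75]
20 [-0.037, 0.098, 0] [ 0.31  0.38  1.83  0.24  0.63 -0.6 ]
20 [-0.07, 0.098, 0.0] [ 0.28  0.36  1.92  0.28  0.57 -0.67]
20 [-0.07, 0.098, 0.05] [ 0.25  0.25  1.92  0.26  0.67 -0.66]
```

```bash
python3 - <<'E'
from h import *
f=np.load("w1.npz");l,off,u,v,c=measure(f)
b=(c[:,2]>90)&(c[:,0]<70)&(c[:,2]>c[:,1]+30)&(off>.005)&(off<.09)&(abs(l[:,1])<.06)&(l[:,0]>0)
for lo in np.arange(.005,.09,.01):
    k=b&(off>lo)&(off<lo+.01)
    if k.sum()>3: print(lo.round(3),k.sum(),np.percentile(l[k],[1,99],axis=0).round(4).tolist())
o=np.median(off-l[:,2]*1)
# deck z below points
n=S[:,2]
P0=(f["pos"]*0)
k=abs(off)<.002
c0=(H+S@l[k&(c.min(1)>110)&(abs(l[:,0])<.15)&(abs(l[:,1])<.12)].mean(0))
for q in([.5876,.2559],H[:2]): print(q,c0[2]-((np.array(q)-c0[:2])@n[:2])/n[2])
# deck extents
k=(abs(off)<.004)&(c.min(1)>90)&(abs(l[:,0])<.25)&(abs(l[:,1])<.2)
print("deck ext x",np.percentile(l[k&(abs(l[:,1]-.03)<.02)][:,0],[.5,99.5]),"y",np.percentile(l[k&(abs(l[:,0]+.06)<.04)][:,1],[.3,99.7]))
E
```

```text
deck n [-0.3678 -0.3344  0.8677] yaw 42.27 tilt 29.81
red top 410 px 224 107 237 142 off 0.0452 lo [-0.1298  0.0832  0.0085] hi [-0.1209  0.1087  0.0114]
yellow 194 px 272 48 291 68 off 0.0134 lo [-0.0916  0.1407 -0.0236] hi [-0.0772  0.1559 -0.0203]
black top 960 px 366 209 388 267 off 0.0534 lo [-0.0065 -0.0264  0.0131] hi [0.0064 0.0259 0.0194]
black all 2735 px 353 163 539 267 off 0.032 lo [-0.0068 -0.0253 -0.0244] hi [0.1364 0.0265 0.0191]
line 57 [-0.0849  0.1469 -0.0212]
0.025 374 [[0.0814, -0.0181, -0.0079], [0.1433, 0.0201, -0.0044]]
[0.5876, 0.2559] 0.13429874752210516
[0.58580568 0.23215589] 0.12432291753066932
deck ext x [-0.18154094  0.14183864] y [-0.07398632  0.15686699]
```

```bash
python3 - <<'E'
from h import *
f=np.load("w1.npz");im=f["im"].astype(int)
Pa,u,v=wcloud(im,f["d"],f["pos"],f["rot"],f["d"]>0);l=L(Pa);c=im[v,u]
for r in(82,85,88):
    k=(v==r)&(u>205)&(u<380);dk=k&(c.max(1)<90)
    us=u[dk];g=np.split(us,np.nonzero(np.diff(us)>1)[0]+1)
    print(r,[(x.mean().round(1),l[dk][us.searchsorted(x[0]):,0][:len(x)].mean().round(4)) for x in g if len(x)])
k=(v==115)&(u>350)&(u<390);print([(a,b.tolist(),x.round(3).tolist()) for a,b,x in zip(u[k],c[k],l[k])][::2])
E
```

```text
82 [(np.float64(213.5), np.float64(-0.1456)), (np.float64(225.0), np.float64(-0.1353)), (np.float64(236.5), np.float64(-0.125)), (np.float64(247.5), np.float64(-0.1151)), (np.float64(258.5), np.float64(-0.1051)), (np.float64(269.5), np.float64(-0.0952)), (np.float64(280.5), np.float64(-0.0852)), (np.float64(291.5), np.float64(-0.0753)), (np.float64(302.5), np.float64(-0.0654)), (np.float64(313.5), np.float64(-0.0555)), (np.float64(324.5), np.float64(-0.0457)), (np.float64(335.5), np.float64(-0.0357)), (np.float64(347.0), np.float64(-0.0251)), (np.float64(358.0), np.float64(-0.0152))]
85 [(np.float64(214.0), np.float64(-0.1454)), (np.float64(225.5), np.float64(-0.1349)), (np.float64(236.5), np.float64(-0.1251)), (np.float64(247.5), np.float64(-0.1152)), (np.float64(258.5), np.float64(-0.1052)), (np.float64(269.5), np.float64(-0.0952)), (np.float64(280.5), np.float64(-0.0852)), (np.float64(291.5), np.float64(-0.0753)), (np.float64(302.5), np.float64(-0.0654)), (np.float64(313.5), np.float64(-0.0554)), (np.float64(324.5), np.float64(-0.0455)), (np.float64(335.5), np.float64(-0.0355)), (
[... 1144 characters left out ...]
(np.int64(367), [106, 103, 105], [-0.008, 0.103, -0.023]), (np.int64(369), [111, 108, 109], [-0.006, 0.103, -0.023]), (np.int64(371), [116, 111, 113], [-0.004, 0.103, -0.022]), (np.int64(373), [120, 117, 117], [-0.002, 0.103, -0.023]), (np.int64(375), [117, 113, 114], [-0.001, 0.103, -0.023]), (np.int64(377), [145, 137, 127], [0.005, 0.102, -0.035]), (np.int64(379), [149, 142, 130], [0.007, 0.102, -0.036]), (np.int64(381), [151, 142, 130], [0.009, 0.102, -0.036]), (np.int64(383), [151, 143, 132], [0.011, 0.102, -0.037]), (np.int64(385), [154, 146, 134], [0.012, 0.102, -0.034]), (np.int64(387), [155, 147, 135], [0.014, 0.102, -0.036]), (np.int64(389), [153, 145, 132], [0.016, 0.102, -0.036])]
```

```bash
python3 - <<'E'
import numpy as np,cv2
im=np.load("w1.npz")["im"][30:290,195:470,::-1]
cv2.imwrite("pics/w1c.png",cv2.resize(im,None,fx=2.2,fy=2.2,interpolation=cv2.INTER_CUBIC))
E
```

```text
(no output)
```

View pics/w1c.png

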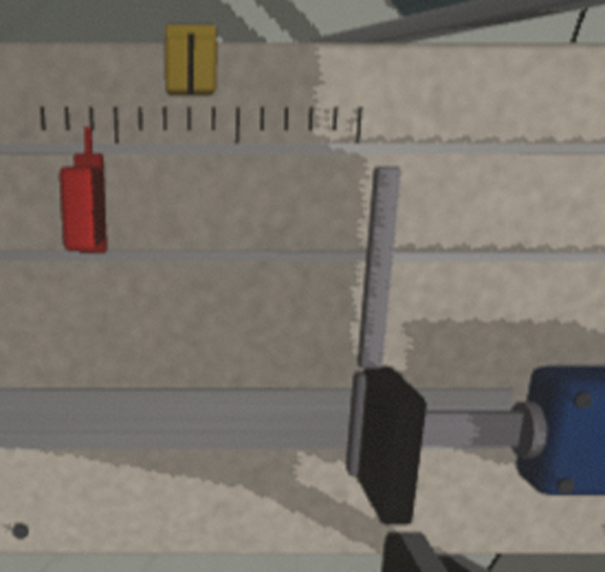

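```bash
python3 - <<'E'
from h import *
q=tq(22)
command_gripper(0.0)
reach(W([-.182,.097,.06]),q)
move_straight(W([-.182,.097,.002]),q,speed=.1)
s=read_state();print(s["time_s"],L(s["eef_pos"]).round(4),s["contact_force"].round(2) if hasattr(s["contact_force"],"round") else s["contact_force"],np.round(s["joint_positions"],2))
r=move_straight(W([-.05,.097,.002]),q,speed=.06,max_force=12)
s=read_state();print(r,s["time_s"],L(s["eef_pos"]).round(4),np.round(s["contact_force"],2))
if not r:
    r=move_straight(W([-.02,.097,.002]),q,speed=.03,max_force=9)
    s=read_state();print(r,s["time_s"],L(s["eef_pos"]).round(4),np.round(s["contact_force"],2))
im,d=get_image("wrist");np.savez("w2.npz",im=im,d=d,pos=s["eef_pos"],rot=s["eef_rot"])
cv2.imwrite("pics/w2.png",im[...,::-1])
E
```

```text
5.0583 [-0.1815  0.0965  0.0022] [-0.4  -0.19 -0.06] [ 0.14  0.33  2.23  0.72  0.33 -1.25]
False 7.4083 [-0.0501  0.0971  0.002 ] [-1.43 -1.47 -1.36]
True 8.0333 [-0.0357  0.0975  0.0016] [-0.92 -1.6   0.03]
```

View pics/w2.png

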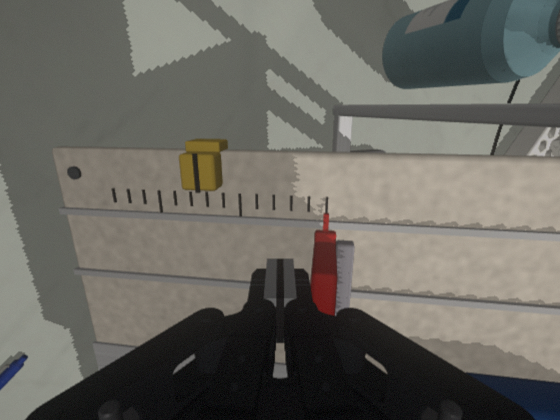

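```bash
python3 - <<'E'
from h import *
q=quat(1)
move_straight(W([-.07,.097,.004]),tq(22),speed=.1)
move_straight(W([-.07,.09,.07]),q,speed=.12)
command_gripper(0.05)
move_straight(W([0,0,.07]),q,speed=.12)
r=move_straight(W([0,0,-.004]),q,speed=.06,max_force=8)
s=read_state();print(r,s["time_s"],L(s["eef_pos"]).round(4),np.round(s["contact_force"],2))
im,d=get_image("wrist");np.savez("w3.npz",im=im,d=d,pos=s["eef_pos"],rot=s["eef_rot"])
cv2.imwrite("pics/w3.png",im[...,::-1])
E
```

```text
False 12.2833 [ 0.0002 -0.0001 -0.0036] [0.47 0.23 0.29]
```

View pics/w3.png

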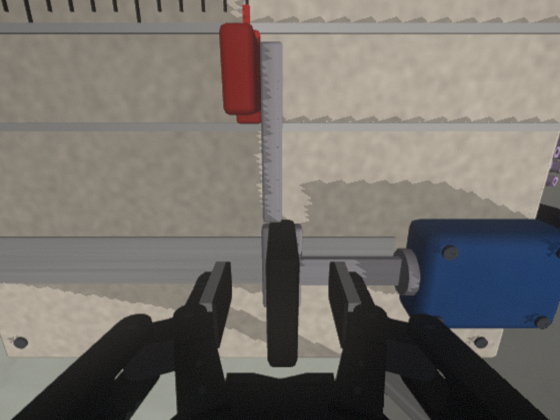

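```bash
python3 - <<'E'
from h import *
command_gripper(0.0,force=60);hold(.2)
s=read_state();g=L(s["eef_pos"]);print(s["time_s"],g.round(4),s["grip_width"],s["grip_force"],np.round(s["contact_force"],2))
np.save("g.npy",g)
move_straight(W(g+[-.064,0,0]),quat(1),speed=.035)
s=read_state();print(s["time_s"],(L(s["eef_pos"])-g).round(4),s["grip_width"],np.round(s["contact_force"]@S,2))
for c in("wrist","scene","top"):
    im,d=get_image(c);np.savez(c+"4.npz",im=im,d=d,pos=s["eef_pos"],rot=s["eef_rot"])
    if c=="wrist":cv2.imwrite("pics/w4.png",im[...,::-1])
# w2: line & ticks
for fn in("w1","w2"):
    f=np.load(fn+".npz");im=f["im"].astype(int);P,u,v=wcloud(im,f["d"],f["pos"],f["rot"],f["d"]>0);l=L(P);c=im[v,u]
    z=l[:,2]+.036
    k=(c.max(1)<70)&(abs(l[:,1]-.148)<.006)&(z>.009)&(z<.02)&(abs(l[:,0]+.085)<.02)
    y=(c[:,0]>120)&(c[:,1]>90)&(c[:,2]<90)&(z>.009)&(z<.02)&(abs(l[:,0]+.085)<.03)
    t=(c.max(1)<90)&(abs(z)<.004)&(abs(l[:,1]-.124)<.005)&(l[:,0]>-.15)&(l[:,0]<-.01)
    h,e=np.histogram(l[t,0],bins=np.arange(-.15,-.008,.001));X=np.sort(l[t,0]);G=np.split(X,np.nonzero(np.diff(X)>.003)[0]+1)
    print(fn,"line",k.sum(),np.mean(l[k],0).round(4),"yel",np.percentile(l[y,0],[2,98]).round(4),"ticks",[x.mean().round(4) for x in G])
E
```

```text
12.95 [ 0.0004 -0.0001 -0.0036] 0.01286495600655331 58.95776152610779 [-1.51 -0.32  6.04]
14.9167 [-0.0622 -0.      0.    ] 0.013176120834797574 [10.77  2.89 -2.49]
w1 line 34 [-0.0846  0.1477 -0.0212] yel [-0.0916 -0.0772] ticks [np.float64(-0.1453), np.float64(-0.1351), np.float64(-0.125), np.float64(-0.1152), np.float64(-0.1052), np.float64(-0.0952), np.float64(-0.0852), np.float64(-0.0753), np.float64(-0.0652), np.float64(-0.0554), np.float64(-0.0454), np.float64(-0.0355), np.float64(-0.0253), np.float64(-0.0152)]
w2 line 97 [-0.0844  0.1484 -0.021 ] yel [-0.0924 -0.0762] ticks [np.float64(-0.1451), np.float64(-0.1346), np.float64(-0.125), np.float64(-0.1207), np.float64(-0.115), np.float64(-0.1056), np.float64(-0.095), np.float64(-0.0848), np.float64(-0.075), np.float64(-0.065), np.float64(-0.0551), np.float64(-0.0452), np.float64(-0.0352), np.float64(-0.025), np.float64(-0.015)]
```

View pics/w4.png

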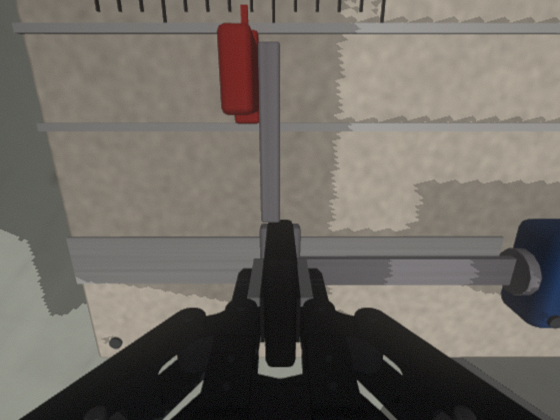

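```bash
python3 - <<'E'
from h import *
g=np.load("g.npy");q=quat(1)
s=read_state();a=L(s["eef_pos"])-g;print("settled",a.round(4))
move_straight(W(g+[-.0700,0,0]),q,speed=.02);hold(.1)
s=read_state();a=L(s["eef_pos"])-g;print(a.round(4),s["time_s"])
e=-.0693-a[0]
if abs(e)>.0006:
    move_straight(W(g+[-.0700+np.clip(e,-.002,.002),0,0]),q,speed=.02);hold(.1)
    s=read_state();a=L(s["eef_pos"])-g;print(a.round(4),s["time_s"])
im,d=get_image("wrist");np.savez("w5.npz",im=im,d=d)
sc,_=get_image("scene")
A=cv2.resize(im[0:40,80:420,::-1],None,fx=2.3,fy=2.3,interpolation=cv2.INTER_CUBIC)
B=cv2.resize(sc[190:240,220:280,::-1],None,fx=8,fy=8,interpolation=cv2.INTER_CUBIC)
B=np.hstack([B,np.zeros((len(B),A.shape[1]-B.shape[1],3),np.uint8)]);cv2.imwrite("pics/w5.png",np.vstack([A,B]))
E
```

```text
settled [-0.0622 -0.      0.    ]
[-0.0683 -0.      0.    ] 15.6167
[-0.0691 -0.      0.0001] 15.9667
```

View pics/w5.png

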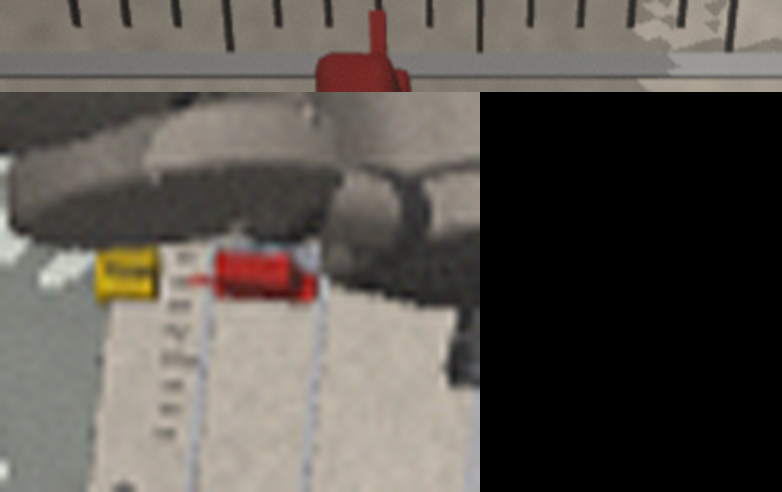

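```bash
python3 - <<'E'
from h import *
g=np.load("g.npy");q=quat(1)
hold(1.1)
r=move_straight(W(g+[.0005,0,0]),q,speed=.04)
s=read_state();print((L(s["eef_pos"])-g).round(4),np.round(s["contact_force"]@S,2),s["time_s"])
command_gripper(.05);hold(.2)
move_straight(W([0,0,.08]),q,speed=.1)
move_straight(W([-.1,.03,.13]),q,speed=.15);hold(.3)
s=read_state();im,d=get_image("wrist");np.savez("w6.npz",im=im,d=d,pos=s["eef_pos"],rot=s["eef_rot"])
cv2.imwrite("pics/w6.png",im[...,::-1]);print(s["time_s"],np.round(s["contact_force"],2))
measure(np.load("w6.npz"))
E
```

```text
[ 0.0003  0.     -0.    ] [1.45 0.66 5.02] 19.1
21.95 [-0.09 -0.11 -0.57]
deck n [-0.3714 -0.333   0.8667] yaw 41.89 tilt 29.92
red needle 2 px 296 93 296 96 off 0.0074 lo [-0.0862  0.122  -0.0288] hi [-0.0861  0.1243 -0.0277]
yellow 356 px 289 50 309 73 off 0.0138 lo [-0.0927  0.1399 -0.0235] hi [-0.0767  0.1565 -0.0204]
black top 983 px 383 214 406 273 off 0.0533 lo [-0.0066 -0.0265  0.0133] hi [0.0061 0.0261 0.0193]
black all 2749 px 368 169 553 273 off 0.0333 lo [-0.0068 -0.0255 -0.0242] hi [0.1346 0.0266 0.0191]
line 64 [-0.0845  0.1493 -0.0211]
```

View pics/w6.png

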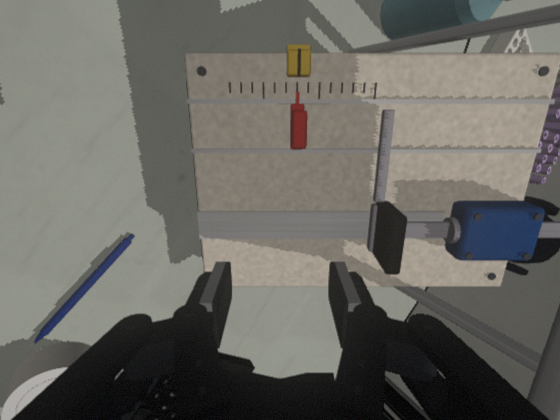

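```bash
python3 -c "
from workcell import *
print(finish_job())"
```

```text
the job is handed in; nothing more can be done
None
```

The job is handed in at about 22 s of the 54 s allowed: I pushed the pointer to zero, drew the slide to the marker, held it for over a second and eased it home. In the last picture the handle was home, the pointer stood 1–2 mm from the marker line (limit 4 mm), and the marker had not moved. No verdict was returned.

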